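Change a flip-over drilling jig to its right-hand side

ROBOT

A 6-joint arm with a two-finger parallel gripper is mounted at the origin on a cart in front of the work surface, level with it; the furniture and walls round the work are solid. World frame = base frame: x ahead of the robot, y to its left, z up, the work surface at z = 0. Lengths are in m, angles in rad, forces in N, time in s.
With the tool pointing down it reaches from about 0.275 to 0.825 m from the base axis. Payload 4.9 kg.
Tool frame: the origin (TCP) lies midway between the tips of the shut fingers; the grasp point (between the pads) lies 19 mm behind it; z points along the fingers, y is the direction in which the jaws open and shut (so a half turn about z gives the same grasp; the last joint's range is limited). The gripper opens to 85 mm and grips with 20 to 120 N. Pads are 22 mm wide; open, the fingers measure 114 mm over their backs; the gripper's body (76 mm by 85 mm) begins 54 mm behind the grasp point. The pads swing forward as they close: fully open they stand 13 mm farther back than shut.
Start: joints at [1.098, 0.326, -0.193, 1.052, 0, 1.437], TCP at [0.183, 0.519, 0.198] pointing down, gripper open.
Joint ranges: [-2.65, 2.65], [-0.97, 1.79], [-1.3, 1.35], [-1.93, 2.1], [-1.47, 1.37], [-3.14, 3.14]. Speed limits (rad/s): [2.57, 2.57, 3.14, 3.14, 3.14, 3.14].

INTERFACE

Orientations are given as a rotation vector (axis times angle).
In Python, from plant import robot, eyes gives the robot as it stands.
- The arm moves only by the tool play_rows, never from a script. Its argument "plan" is a list of rows, each a list of 3 entries, a list of its own where there are three numbers: the shift along the tool's x, y, z in units of 60 mm (1.0 is 60 mm), then the turn about the tool's z in degrees, then the finger opening in mm, from 0 to 85.4. In form: [[[x, y, z], twist, claw], ...]. A call has 1 to 5 rows; each row is the pose to reach, as a shift and turn from the pose measured when the call began, along the tool's axes at that moment; what a row does not reach only later rows make up. A row lasts 1/8 s, in which the tool goes at most 62.5 mm and 10.7 degrees, less where a joint would pass 70% of its speed; a pose out of reach is approached as far as the arm can. A call with a gripper value outside its range is refused whole. The fingers move at their own pace and stop on an object; the grip force is fixed at half the most. Time passes only in rows, so rows that repeat a pose let the fingers close. It gives the time, the measured TCP pose, the force and the opening at its end, in the units of the state.
- robot.state(): the state, without advancing time (a new reading comes with each control period).
- eyes.get_image(name): name is "scene" or "top" or "wrist"; returns (picture, depth): 480x640x3 uint8, blue, green, red; 480x640 float32, m along the optical axis (not along the pixel's ray), 0 where there is no reading.
- eyes.camera_info(name): a dict with "intrinsics" (3x3 intrinsics, pixels), "k1" (the pictures are not rectified: a ray, as slopes to the right and down, at radius r is drawn at 1 + k1 r^2 times it, then the intrinsics apply), "rvec" (rotation vector, rad) and "tvec" (3), from world to camera coordinates, as OpenCV has them. Camera axes: x right, y down, z forward; pixel columns grow to the right and rows downward; lengths in m; the calibration is good to about 2 mm. A picture is of the moment at which its call begins: read the wrist's pose just before it. camera_info takes no time and is no camera call; for the wrist camera it gives the pose at the moment of the call.
- robot.sign_off(): hands the job in, once; it reports no verdict.
The state is a dict: "time": time; "joint_pos": joint angles; "joint_vel": joint speeds; "effort": joint torques, N m; "position": TCP position; "eef_rot": TCP orientation; "force": force on the tool from outside, world axes, zero at the start; "wrist_torque": the same for the moment, N m; "finger_gap": finger opening in m.
Only numpy, scipy, OpenCV 4.12 (cv2) and the standard library are available. Lean on these libraries where they do the work, as an engineer would, in place of code of your own. Each camera call takes 0.05 s, during which the arm holds its last target. There are 200 camera calls.

TASK

Change the drilling jig on the bench over to its right-hand side; nothing needs to be picked up. First push the loose wooden blank up the right-hand channel until it is home against the end stop, sliding it without lifting it; then flip the hinged template over its spine, without slamming it, so that it lies flat over the blank; last, turn the wooden button beside that channel fully across the template's edge to lock it. Leave the drilled part in the left-hand channel and the tools around the jig where they are.

Things in the scene. Friction and masses are not known exactly. Their poses are not given: they have to be found in the camera images.
- jig: Plywood and beech drilling jig, screwed to the bench. Origin on the bench under the middle of the spine; x along the spine away from the robot, y left, z up. Spine 18 mm wide on y = 0; outer rails |y| = 79 to 97 mm; both x = -75 to +75, tops at z = 53 and 56 mm. Base board 10 mm thick, x = -125 to +80, y = +-100. Two 70 mm wide channels, open to the robot, on y = +44 and -44.
- stop_face (a point): Middle of the near face of the end stop that closes the right-hand channel (y = -44 mm): jig frame (63, -44, 32.5) mm; the stop's top is at z = 56. Axes are the jig's.
- blank: Loose beech blank, 110 mm long (x), 66 mm wide, about 0.25 kg, in the right-hand channel but 35 to 80 mm short of the end stop. Origin in the middle of its underside, x towards the stop. The 45 mm high main part runs from x = -31 to +55 mm; the near end, x = -55 to -31, is a tongue only 22 mm high.
- blank_far (a point): Centre of the blank's far end face (the one that meets the end stop), x = +55 mm, 22.5 mm above its underside.
- blank_near (a point): Centre of the near end face of the blank's tongue (the face to push on), x = -55 mm, 11 mm above its underside: 21 mm above the bench.
- template (a joint): Template hinge, rad: 0 = flat over the left-hand channel, 1.57 = upright, 3.14 (its end) = flat over the right-hand channel. The hinge is stiff (0.2 N m): the template, 0.18 kg, stays at any angle where it is left. It starts raised by 0.03 to 0.25.
- hinge_mid (a point): Middle of the template's hinge axis, 62.5 mm above the bench over the spine: jig frame (0, 0, 62.5) mm; the axis runs along jig x. The template is a 12 mm plywood leaf, 142 mm along the spine, with three brass bushings 2 mm proud on both faces; the axis lies in its mid-plane and its main part ends 76 mm from the axis.
- tab (a point): Middle of the template's lifting tab, 104 mm from the hinge axis, at mid-thickness. The tab is 12 mm thick, 40 mm wide, on jig x = -50 mm, from 76 to 126 mm from the axis; it overhangs the outer rail by 29 mm, free space under it to the bench. y points outwards along the leaf, x along the spine, z through the face that is uppermost while it lies on the left.
- button (a joint): Turn of the wooden button on the right-hand rail, rad: 0 = along the rail, clear of the template; positive = counter-clockwise from above, far end swinging left over the template; stops at 1.57 = square across the template's edge (locked). It stays where it is left (0.05 N m); starts between -0.35 and +0.1. A like button on the left rail is fixed and not used.
- button_pivot (a point): Centre of the button, on its upright pivot, jig frame (10, -88, 77.5) mm. A bar 68 mm long, 15 mm wide, 16 mm high, pivoted at its middle; underside 69.5 and top 85.5 mm above the bench, 1 mm over the upper face of the template when that lies flat.
- button_far_end (a point): Tip of the button's far arm, 34 mm from the pivot along the bar: the end that swings over the template.
- drilled: Bystander: finished beech part like the blank, with three drilled holes, home in the left-hand channel under the template. Origin in the middle of its underside.
- try_square: Bystander: try square lying flat to the right, 129x234x16 mm; origin in the middle of its underside.
- pencil: Bystander: pencil on the bench, in front of the jig to the left, 7 mm thick.
- marking_gauge: Bystander: wooden marking gauge to the left, 69 mm high; origin in the middle of its underside.
- spool_1: Bystander: turned wooden sleeve to the right, 42 mm across and 70 mm high, standing; origin in the middle of its underside.
- spool_3: Bystander: turned wooden sleeve to the right, 44 mm across and 40 mm high, standing; origin in the middle of its underside.
- block_plane: Bystander: iron block plane to the right, 59 mm high; origin in the middle of its underside.
There are look-alikes about, which are no part of the job. What is shaped like the blank but purple is not meant.

How it is judged:
By the outcome, as a careful person would: the job done as asked, in the order asked, and still so for the second after the job is handed in, with the robot touching nothing.
It also fails if it takes over 51 s, if anything falls off the work surface, if the arm or the gripper's body presses on something with over 40 N, if the wrist force passes 120 N, or if a joint passes its speed limit or range.

## Working session

There is one attempt and no reset: what is moved stays moved. The work goes in short steps, Python scripts to look and compute and a tool call to move; the robot and the scene stay as the last step left them, time stands still between calls to the robot, and variables do not carry over. Pictures are saved under pics/ and viewed, about 8 in all and at most 12, crops included, and the job is handed in when it is done.

Besides the shell and the picture viewer there is one more tool, called after "Request:" by a JSON object that holds its "method" and its "body", one argument or row to a line. play_rows: Moves the arm, as the interface text tells. Its arguments: {"type":"object","properties":{"plan":{"type":"array","items":{"type":"array"}}},"required":["plan"]}

```bash
ls; mkdir -p pics; cat > h.py <<'E'
import numpy as np, cv2
from plant import robot, eyes
from scipy.spatial.transform import Rotation as R
def grab(n):
    i=eyes.camera_info(n); p,d=eyes.get_image(n); return p,d,i
def cloud(d,i):
    K=np.array(i["intrinsics"]);k1=i["k1"]
    v,u=np.mgrid[0:d.shape[0],0:d.shape[1]]
    x=cv2.undistortPoints(np.stack([u.ravel(),v.ravel()],1).astype(np.float64)[:,None],K,np.array([k1,0,0,0,0.]))[:,0]
    P=np.c_[x*d.ravel()[:,None],d.ravel()]
    Rm=cv2.Rodrigues(np.array(i["rvec"],float))[0]
    W=(P-np.array(i["tvec"]).ravel())@Rm
    W[d.ravel()==0]=np.nan
    return W.reshape(*d.shape,3)
def proj(p,i):
    return cv2.projectPoints(np.array(p,float).reshape(-1,1,3),np.array(i["rvec"],float),np.array(i["tvec"],float),np.array(i["intrinsics"]),np.array([i["k1"],0,0,0,0.]))[0][:,0]
E
python3 - <<'E'
from h import *
print(robot.state())
for n in ("top","scene"):
    p,d,i=grab(n); cv2.imwrite(f"pics/{n}0.png",p); np.savez(f"{n}0.npz",p=p,d=d,W=cloud(d,i)); print(n,i)
E
```

```text
pics
{'time': 0.0, 'joint_pos': array([ 1.09779174e+00,  3.26958603e-01, -1.93577194e-01,  1.05202589e+00,
        2.03653904e-05,  1.43659343e+00]), 'joint_vel': array([-1.21263175e-03, -2.12250678e-04,  1.14928144e-03, -5.49830843e-05,
       -8.67467998e-04,  4.34593037e-04]), 'effort': array([ 5.01370687e-05, -4.43389320e+01,  2.62445033e+01,  1.54599734e-02,
       -2.27090777e-04,  1.89085995e-06]), 'position': array([0.18248279, 0.51815813, 0.19679643]), 'eef_rot': array([-5.29554355e-01, -3.09608329e+00,  2.63617221e-03]), 'force': array([ 0.0343617 ,  0.32962319, -0.48662146]), 'wrist_torque': array([-0.03050508, -0.03409155, -0.0180334 ]), 'finger_gap': 0.08543046671014641}
top {'intrinsics': array([[559.18915712,   0.        , 326.79717505],
       [  0.        , 559.18915712, 244.16970376],
       [  0.        ,   0.        ,   1.        ]]), 'k1': -0.11673091389518368, 'rvec': array([ 2.1646062 , -2.18476634,  0.08605281]), 'tvec': array([-0.01089255,  0.52621687,  1.26015779])}
scene {'intrinsics': array([[575.48258252,   0.        , 325.32645511],
       [  0.        , 575.48258252, 241.05828453],
       [  0.        ,   0.        ,   1.        ]]), 'k1': -0.15968470257341222, 'rvec': array([ 2.17519343, -0.99635842,  0.41361356]), 'tvec': array([-0.34968671,  0.33160566,  1.20652746])}
```

View pics/top0.png

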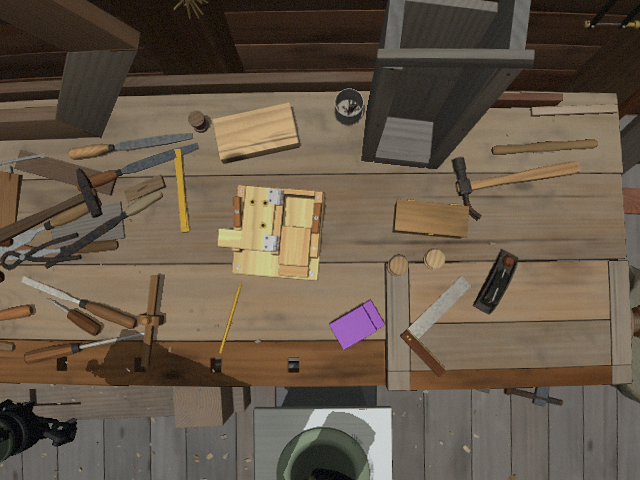

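View pics/scene0.png

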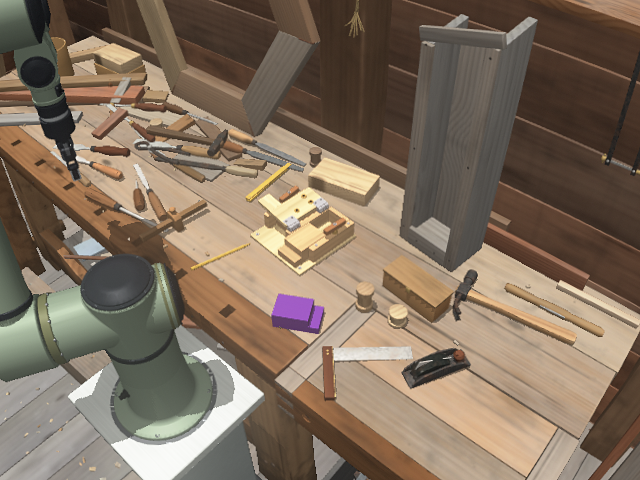

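```bash
python3 - <<'E'
from h import *
z=np.load("top0.npz");p,W=z["p"],z["W"]
y0,y1,x0,x1=175,290,205,335
c=cv2.resize(p[y0:y1,x0:x1],None,fx=5,fy=5,interpolation=cv2.INTER_CUBIC)
for k in range(0,130,10): cv2.putText(c,str(x0+k),(k*5,8),0,.3,(0,0,255)); cv2.line(c,(k*5,9),(k*5,14),(0,0,255))
for k in range(0,115,10): cv2.putText(c,str(y0+k),(0,k*5+4),0,.3,(0,0,255))
cv2.imwrite("pics/crop.png",c)
Z=W[...,2]*1000
np.set_printoptions(linewidth=250)
print(np.round(Z[y0:y1:6,x0:x1:6]).astype(int))
# jig: raised region above 30mm
m=((Z[y0:y1,x0:x1]>5)&(Z[y0:y1,x0:x1]<75)).astype(np.uint8)
cs=max(cv2.findContours(m,0,2)[0],key=cv2.contourArea)
print(cv2.minAreaRect(cs))
print([W[v,u].round(4) for u,v in [(236,272),(316,276),(276,274),(235,200),(323,197)]])
E
```

```text
[[                  -7                   -3                   -4                   -7                   -2                  -12                   -5                   -8                   -2                  -10                  -12
                    -4                    1                    1                   -1                   -2                   -4                   -1                   -1                   -1                    1                   -4]
 [                   4                   -3                   -2                    7                    4                    5                    4                    3                   -5                    1                    1
                     1                   -1                   -2                    1                   -5                   -1                    0                   -1                    1                    0                    0]
 [                   2                    2                   -4                   -2                    3                    1                   55                  
[... 7870 characters left out ...]
       -3                    3                   -2                   -1                    1                    0                    3
                    -1                   -3                   -1                    1                    1                    3                    1                   -1                    0                    2                   -1]]
((72.42893981933594, 57.50907897949219), (88.45698547363281, 90.08674621582031), 4.028263568878174)
[array([0.4645, 0.1952, 0.01  ]), array([0.4538, 0.0099, 0.0078]), array([0.4591, 0.1023, 0.0099]), array([0.6205, 0.1855, 0.0854]), array([ 0.6378, -0.0078,  0.0098])]<stdin>:10: RuntimeWarning: invalid value encountered in cast
```

View pics/crop.png

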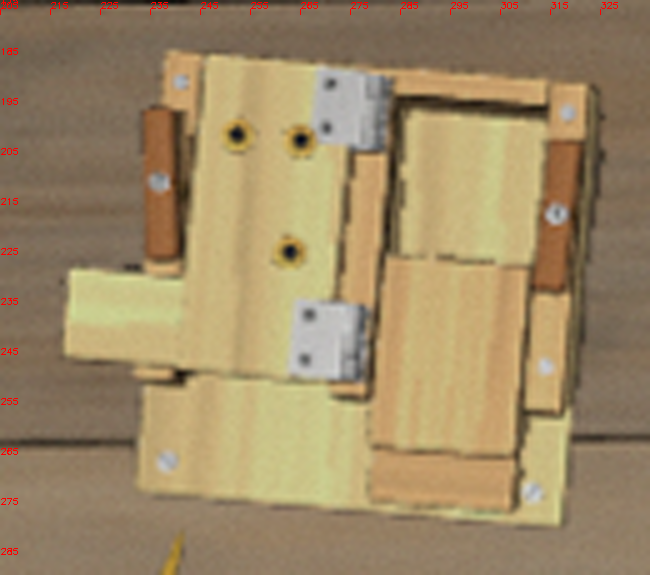

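```bash
cat >> h.py <<'E'
def ray(uv,z,i):
    x=cv2.undistortPoints(np.array(uv,float).reshape(-1,1,2),np.array(i["intrinsics"]),np.array([i["k1"],0,0,0,0.]))[:,0]
    Rm=cv2.Rodrigues(np.array(i["rvec"],float))[0]; C=-Rm.T@np.array(i["tvec"],float).ravel()
    D=np.c_[x,np.ones(len(x))]@Rm; z=np.broadcast_to(z,(len(x),))
    return C+D*((z-C[2])/D[:,2])[:,None]
def fit(J,P):  # 2D rigid jig->world
    J,P=np.array(J,float),np.array(P)[:,:2]; jc,pc=J.mean(0),P.mean(0)
    a=J-jc;b=P-pc; t=np.arctan2((a[:,0]*b[:,1]-a[:,1]*b[:,0]).sum(),(a*b).sum())
    r=np.array([[np.cos(t),-np.sin(t)],[np.sin(t),np.cos(t)]]); o=pc-r@jc
    return o,t,P-(J@r.T+o)
E
python3 - <<'E'
from h import *
i=eyes.camera_info("top")
f=lambda c:(np.array(c)+.5)/5-.5+[205,175]
# crop px, z, jig xy
L=[((137,490),.01,(-.125,.1)),((560,525),.01,(-.125,-.1)),((557,213),.0855,(.01,-.088)),((158,181),.0855,(.01,.088)),
((525,410),.056,(-.075,-.079)),((565,413),.056,(-.075,-.097)),((590,86),.056,(.075,-.097)),((167,53),.056,(.075,.097))]
P=np.vstack([ray(f(a),z,i) for a,z,_ in L])
o,t,r=fit([l[2] for l in L],P)
print(o,np.degrees(t));print((r*1000).round(1))
Rm=np.array([[np.cos(t),-np.sin(t)],[np.sin(t),np.cos(t)]])
j=lambda c,z:((ray(f(c),z,i)[0,:2]-o)@Rm*1000).round(1)
print("blank near tongue top",j((368,500),.032),j((515,510),.032)," step",j((372,450),.055),j((520,457),.055),"far",j((387,255),.055),j((530,267),.055))
print("button ends",j((567,140),.0855),j((550,291),.0855))
print("tab",j((70,270),.08),j((65,355),.08),j((183,275),.08))
W=np.load("top0.npz")["W"]
# template tilt from depth
pts=W.reshape(-1,3); q=(pts[:,:2]-o)@Rm; z=pts[:,2]
for a,b in((.02,.03),(.03,.04),(.04,.05),(.05,.06),(.06,.07),(.085,.1),(.1,.12)):
    xr=(-.065,-.035) if a>.08 else (-.03,.02)
    m=(q[:,1]>a)&(q[:,1]<b)&(q[:,0]>xr[0])&(q[:,0]<xr[1])&(z>.06); print(a,b,m.sum(),np.median(z[m]).round(4))
E
```

```text
[0.57764289 0.09513884] -5.187970825478046
[[ 0.9 -1.5]
 [ 1.3  1.7]
 [ 0.6  0.4]
 [ 0.8  0.8]
 [-0.  -0.6]
 [ 0.1 -0.5]
 [-1.8  0.7]
 [-1.9 -0.9]]
blank near tongue top [-120.1  -10.9] [-119.2  -77.9]  step [-98.3 -13. ] [-96.  -79.1] far [-10.5 -11.9] [-10.7 -76.4]
button ends [ 43.1 -89.3] [-24.  -87.4]
tab [-31.1 125.1] [-68.8 123.6] [-29.3  74.7]
0.02 0.03 102 0.0716
0.03 0.04 101 0.0725
0.04 0.05 105 0.0733
0.05 0.06 100 0.0752
0.06 0.07 105 0.0762
0.085 0.1 95 0.0794
0.1 0.12 128 0.0816
```

```bash
cat >> h.py <<'E'
O=np.array([.5776,.0951]); T=np.radians(-5.19)
RJ=np.array([[np.cos(T),-np.sin(T)],[np.sin(T),np.cos(T)]])
def st():
    s=robot.state(); M=R.from_rotvec(s["eef_rot"]).as_matrix(); p=s["position"]
    j=(p[:2]-O)@RJ*1000; yaw=np.degrees(np.arctan2(M[1,0],M[0,0])-T)
    print("t%.2f jig xyz mm %s yaw %.1f F %s tq %s gap %.1f q6 %.2f tilt %.3f"%(s["time"],np.r_[j,p[2]*1000].round(1),yaw%360,s["force"].round(1),s["wrist_torque"].round(2),s["finger_gap"]*1000,s["joint_pos"][5],-M[2,2]))
    return s,M,p,yaw
def go(*targets,flat=True):
    "targets: (jx,jy,z mm, yaw deg rel jig) -> rows"
    s,M,p,yaw=st()
    for jx,jy,z,y in targets:
        w=np.r_[O+RJ@np.array([jx,jy])/1000,z/1000]
        print((jx,jy,z,y),"->",(M.T@(w-p)/.06).round(3),"twist",round(-((y-yaw+180)%360-180),1))
E
python3 -c "
from h import *
go((-155,-44,190,180),(-155,-44,19,180))"
```

```text
t0.10 jig xyz mm [-431.7  385.7  196.9] yaw 165.8 F [ 0.2 -0.9 -1.2] tq [0.01 0.   0.02] gap 85.4 q6 1.44 tilt 1.000
(-155, -44, 190, 180) -> [-6.23  -5.808  0.122] twist -14.2
(-155, -44, 19, 180) -> [-6.231 -5.804  2.972] twist -14.2
```

Request:
{"method": "play_rows", "body": {
  "plan": [
    [[-0.7, -0.65, 0.1], -3, 0],
    [[-1.4, -1.3, 0.1], -6, 0],
    [[-2.1, -1.95, 0.1], -9, 0],
    [[-2.8, -2.6, 0.1], -12, 0],
    [[-3.5, -3.25, 0.1], -14.2, 0]
  ]
}}

```text
time: 0.72
position: [0.3161, 0.2628, 0.191]
eef_rot: [-0.14, -3.138, 0.002]
force: [0.3, -0.4, -0.8]
finger_gap: -0.0002
```

```bash
python3 -c "
from h import *
go((-155,-44,190,180),(-155,-44,60,180))"
```

```text
t0.72 jig xyz mm [-275.6  143.4  191. ] yaw 180.1 F [ 0.3 -0.4 -0.8] tq [ 0.08 -0.07 -0.02] gap -0.2 q6 0.60 tilt 1.000
(-155, -44, 190, 180) -> [-2.005 -3.126  0.021] twist 0.1
(-155, -44, 60, 180) -> [-2.006 -3.123  2.188] twist 0.1
```

Request:
{"method": "play_rows", "body": {
  "plan": [
    [[-0.5, -0.8, 0.2], 0, 0],
    [[-1.0, -1.6, 0.7], 0, 0],
    [[-1.5, -2.4, 1.3], 0, 0],
    [[-2.0, -3.12, 1.9], 0, 0],
    [[-2.0, -3.12, 2.2], 0, 0]
  ]
}}

```text
time: 1.35
position: [0.4199, 0.0627, 0.0578]
eef_rot: [-0.148, -3.137, 0.003]
force: [-0.3, 0.9, -0.3]
finger_gap: -0.0001
```

```bash
python3 - <<'E'
from h import *
go((-155,-44,19,180),(-134,-44,19,180),(-58,-44,19,180))
p,d,i=grab("wrist"); cv2.imwrite("pics/w1.png",p)
E
```

```text
t1.35 jig xyz mm [-154.1  -46.5   57.8] yaw 179.8 F [-0.3  0.9 -0.3] tq [ 0.   -0.03  0.  ] gap -0.1 q6 0.07 tilt 1.000
(-155, -44, 19, 180) -> [0.015 0.043 0.646] twist -0.2
(-134, -44, 19, 180) -> [-0.335  0.044  0.646] twist -0.2
(-58, -44, 19, 180) -> [-1.602  0.049  0.645] twist -0.2
```

View pics/w1.png

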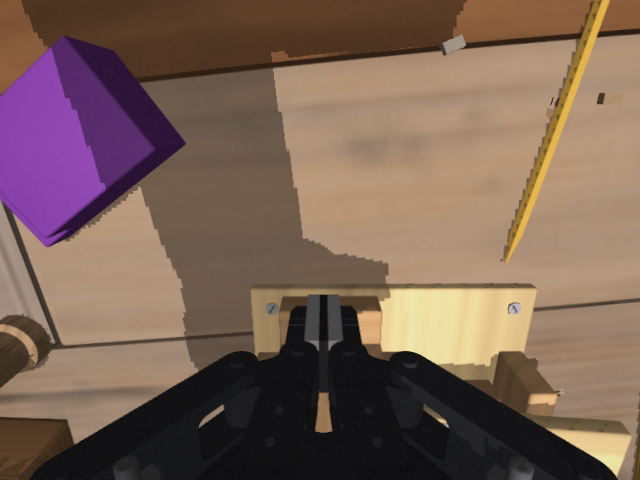

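Request:
{"method": "play_rows", "body": {
  "plan": [
    [[0.0, 0.04, 0.4], 0, 0],
    [[0.0, 0.04, 0.55], 0, 0],
    [[-0.15, 0.04, 0.55], 0, 0],
    [[-0.3, 0.04, 0.55], 0, 0],
    [[-0.4, 0.04, 0.55], 0, 0]
  ]
}}

```text
time: 2.02
position: [0.4436, 0.0634, 0.0236]
eef_rot: [-0.146, -3.136, 0.003]
force: [-0.0, 0.9, -1.3]
finger_gap: 0.0001
```

```bash
python3 - <<'E'
from h import *
go((-58,-44,25,180))
E
```

```text
t2.02 jig xyz mm [-130.5  -43.6   23.6] yaw 179.9 F [-0.   0.9 -1.3] tq [0.01 0.01 0.03] gap 0.1 q6 0.07 tilt 1.000
(-58, -44, 25, 180) -> [-1.209 -0.003 -0.026] twist -0.1
```

Request:
{"method": "play_rows", "body": {
  "plan": [
    [[-0.15, 0, -0.02], 0, 0],
    [[-0.3, 0, -0.02], 0, 0],
    [[-0.45, 0, -0.02], 0, 0],
    [[-0.6, 0, -0.02], 0, 0],
    [[-0.75, 0, -0.02], 0, 0]
  ]
}}

```text
time: 2.65
position: [0.489, 0.0592, 0.0246]
eef_rot: [-0.146, -3.136, 0.003]
force: [0.3, 0.1, -0.5]
finger_gap: 0.0001
```

```bash
python3 - <<'E'
from h import *
go((-58,-44,25,180))
E
```

```text
t2.65 jig xyz mm [-85.  -43.8  24.6] yaw 179.9 F [ 0.3  0.1 -0.5] tq [-0.02 -0.01 -0.01] gap 0.1 q6 0.06 tilt 1.000
(-58, -44, 25, 180) -> [-0.45  -0.003 -0.008] twist -0.1
```

Request:
{"method": "play_rows", "body": {
  "plan": [
    [[-0.1, 0, 0], 0, 0],
    [[-0.2, 0, 0], 0, 0],
    [[-0.28, 0, 0], 0, 0],
    [[-0.34, 0, 0], 0, 0],
    [[-0.38, 0, 0], 0, 0]
  ]
}}

```text
time: 3.28
position: [0.5118, 0.0571, 0.0245]
eef_rot: [-0.146, -3.136, 0.003]
force: [-0.4, -0.2, 0.2]
finger_gap: 0.0
```

```bash
python3 - <<'E'
from h import *
go((-58,-44,25,180))
p,d,i=grab("top"); cv2.imwrite("pics/t2.png",cv2.resize(p[175:290,205:335],None,fx=5,fy=5,interpolation=cv2.INTER_CUBIC))
E
```

```text
t3.27 jig xyz mm [-62.1 -43.8  24.5] yaw 179.9 F [-0.4 -0.2  0.2] tq [ 0.    0.04 -0.01] gap 0.0 q6 0.06 tilt 1.000
(-58, -44, 25, 180) -> [-0.068 -0.003 -0.008] twist -0.1
```

View pics/t2.png

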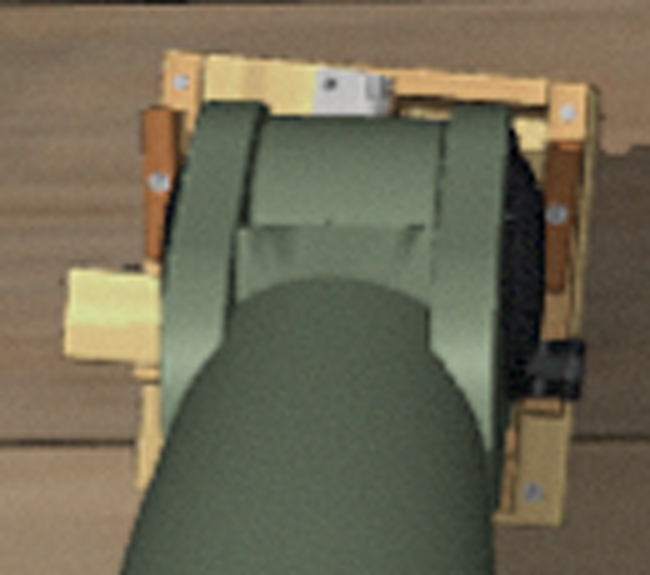

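Request:
{"method": "play_rows", "body": {
  "plan": [
    [[-0.04, 0, 0], 0, 0],
    [[-0.08, 0, 0], 0, 0],
    [[-0.11, 0, 0], 0, 0],
    [[-0.14, 0, 0], 0, 0]
  ]
}}

```text
time: 3.82
position: [0.5205, 0.0562, 0.0246]
eef_rot: [-0.146, -3.136, 0.003]
force: [-0.7, -0.2, -0.5]
finger_gap: -0.0003
```

```bash
python3 - <<'E'
from h import *
go((-58,-44,25,180))
E
```

```text
t3.83 jig xyz mm [-53.3 -43.9  24.6] yaw 179.9 F [-0.7 -0.2 -0.5] tq [0.04 0.05 0.02] gap -0.3 q6 0.06 tilt 1.000
(-58, -44, 25, 180) -> [ 0.078 -0.002 -0.007] twist -0.1
```

Request:
{"method": "play_rows", "body": {
  "plan": [
    [[-0.03, 0, 0], 0, 0],
    [[-0.06, 0, 0], 0, 0],
    [[-0.09, 0, 0], 0, 0]
  ]
}}

```text
time: 4.2
position: [0.526, 0.0557, 0.0245]
eef_rot: [-0.146, -3.136, 0.003]
force: [0.1, 0.5, -0.3]
finger_gap: 0.0001
```

```bash
python3 - <<'E'
from h import *
go((-58,-44,25,180))
E
```

```text
t4.20 jig xyz mm [-47.8 -43.9  24.5] yaw 179.9 F [ 0.1  0.5 -0.3] tq [-0.02  0.02  0.02] gap 0.1 q6 0.06 tilt 1.000
(-58, -44, 25, 180) -> [ 0.17  -0.002 -0.008] twist -0.1
```

```bash
python3 - <<'E'
from h import *
p,d,i=grab("wrist"); cv2.imwrite("pics/w2.png",p)
E
```

```text
(no output)
```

View pics/w2.png

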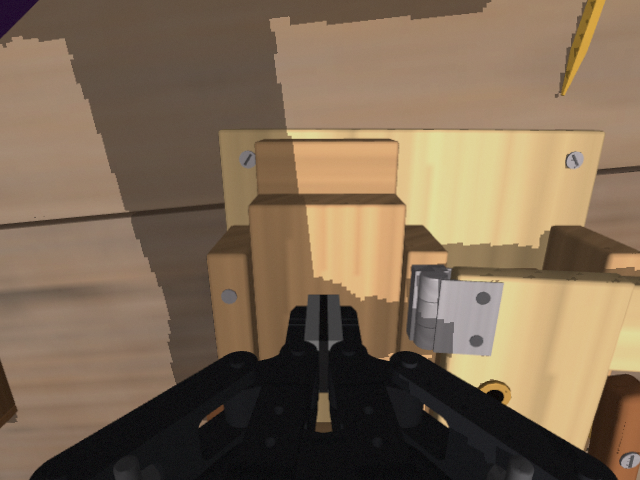

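```bash
python3 - <<'E'
from h import *
st()
p,d,i=grab("wrist"); W=cloud(d,i)
Rm=cv2.Rodrigues(np.array(i["rvec"],float))[0]; print("cam",-Rm.T@np.array(i["tvec"]).ravel())
for n,(u,v) in dict(top=(300,250),tongue=(330,165),base=(480,200),bench=(100,100),rail=(232,270),finger=(312,305),finger2=(312,330),fing3=(333,310)).items():
    w=np.nanmedian(W[v-2:v+3,u-2:u+3].reshape(-1,3),0); print(n,((w[:2]-O)@RJ*1000).round(1),(w[2]*1000).round(1))
print(proj(robot.state()["position"],i))
E
```

```text
t4.25 jig xyz mm [-47.5 -43.9  24.6] yaw 179.9 F [-0.2  1.1 -0.3] tq [-0.   -0.05 -0.03] gap 0.2 q6 0.06 tilt 1.000
cam [0.44364239 0.06366347 0.20073884]
top [-76.2 -53.8] 54.6
tongue [-109.5  -40.7] 31.8
base [-88.1  40.3] 9.8
bench [-140.  -160.9] -0.4
rail [-67.6 -83.4] 55.8
finger [-59.2 -48.3] 71.9
finger2 [-59.  -47.8] 89.8
fing3 [-59.1 -40. ] 75.5
[[323.31393814 280.80933854]]
```

```bash
python3 - <<'E'
from h import *
p,d,i=grab("scene"); W=cloud(d,i)
j=(W[...,:2]-O)@RJ*1000; z=W[...,2]*1000
c=proj(np.r_[O+RJ@[-.0475,-.044],.0246],i)[0]; print("TCP px",c, "same at z.065",proj(np.r_[O+RJ@[-.0475,-.044],.065],i)[0])
u,v=c.astype(int)
x0,y0=u-60,v-70
cc=cv2.resize(p[y0:y0+110,x0:x0+140],None,fx=5,fy=5,interpolation=cv2.INTER_CUBIC)
cv2.drawMarker(cc,tuple(((c-[x0,y0])*5).astype(int)),(0,0,255),0,15)
cv2.imwrite("pics/s2.png",cc)
dark=(p.max(2)<60)&(abs(j[...,0]+47)<40)&(abs(j[...,1]+44)<40)
print(dark.sum(),np.nanpercentile(z[dark],[0,2,5,20,50]))
E
```

```text
TCP px [306.91367915 243.93689399] same at z.065 [306.54770462 232.77060384]
79 [267.26562406 268.93738848 296.48605667 305.27789195 371.95970992]
```

View pics/s2.png

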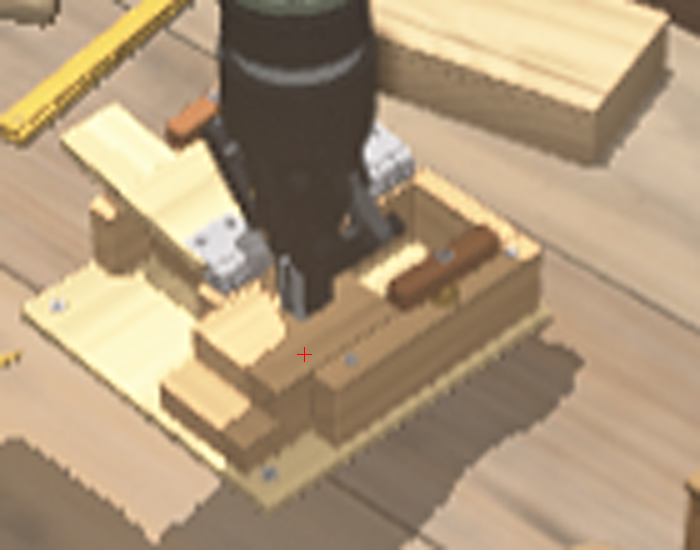

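```bash
python3 - <<'E'
from h import *
s,M,pos,_=st()
p,d,i=grab("wrist"); W=cloud(d,i)
j=(W[...,:2]-O)@RJ*1000; z=W[...,2]*1000
for v in range(284,340,4): print(v,[(j[v,u].round(0).tolist(),float(z[v,u].round(0))) for u in (300,312,323,333,346)])
i2=eyes.camera_info("scene")
# scene tip bottom at crop(290..320,318)
x0,y0=306-60,243-70
for c in((280,310),(300,318),(328,305)):
    print(ray((np.array(c)+.5)/5-.5+[x0,y0],.06,i2)[0], (ray((np.array(c)+.5)/5-.5+[x0,y0],.06,i2)[0][:2]-O)@RJ*1000)
E
```

```text
t4.35 jig xyz mm [-47.8 -43.9  24.5] yaw 179.9 F [ 0.1 -0.4  0.7] tq [-0.03 -0.03 -0.01] gap 0.1 q6 0.06 tilt 1.000
284 [([-60.0, -54.0], 54.0), ([-61.0, -49.0], 55.0), ([-60.0, -44.0], 53.0), ([-61.0, -40.0], 55.0), ([-60.0, -34.0], 54.0)]
288 [([-58.0, -54.0], 54.0), ([-58.0, -49.0], 54.0), ([-59.0, -44.0], 54.0), ([-59.0, -40.0], 55.0), ([-58.0, -34.0], 54.0)]
292 [([-56.0, -54.0], 54.0), ([-56.0, -49.0], 54.0), ([-56.0, -44.0], 54.0), ([-57.0, -40.0], 55.0), ([-57.0, -34.0], 54.0)]
296 [([-55.0, -54.0], 55.0), ([-59.0, -49.0], 64.0), ([-59.0, -44.0], 63.0), ([-60.0, -40.0], 65.0), ([-55.0, -34.0], 55.0)]
300 [([-53.0, -54.0], 55.0), ([-59.0, -48.0], 67.0), ([-59.0, -44.0], 67.0), ([-60.0, -40.0], 68.0), ([-53.0, -34.0], 55.0)]
304 [([-51.0, -54.0], 55.0), ([-60.0, -48.0], 71.0), ([-59.0, -44.0], 71.0), ([-59.0, -40.0], 70.0), ([-50.0, -34.0], 54.0)]
308 [([-55.0, -54.0], 66.0), ([-59.0, -48.0], 74.0), ([-60.0, -44.0], 74.0), ([-60.0, -40.0], 74.0), ([-56.0, -34.0], 68.0)]
312 [([-55.0, -53.0], 70.0), ([-59.0, -48.0], 77.0), ([-60.0, -44.0], 77.0), ([-59.0, -40.0], 76.0), ([-55.0,
[... 254 characters left out ...]
.0], 76.0)]
324 [([-55.0, -53.0], 79.0), ([-60.0, -48.0], 86.0), ([-60.0, -44.0], 87.0), ([-59.0, -40.0], 85.0), ([-55.0, -35.0], 79.0)]
328 [([-55.0, -53.0], 82.0), ([-59.0, -48.0], 87.0), ([-59.0, -44.0], 87.0), ([-59.0, -40.0], 87.0), ([-56.0, -35.0], 83.0)]
332 [([-56.0, -52.0], 85.0), ([-60.0, -48.0], 91.0), ([-59.0, -44.0], 91.0), ([-59.0, -40.0], 91.0), ([-55.0, -35.0], 84.0)]
336 [([-55.0, -52.0], 87.0), ([-59.0, -48.0], 93.0), ([-59.0, -44.0], 93.0), ([-60.0, -40.0], 94.0), ([-56.0, -36.0], 88.0)]
[0.51682021 0.06421183 0.06      ] [-57.73649458 -36.25960168]
[0.51916249 0.0525264  0.06      ] [-54.34677052 -47.6852414 ]
[0.53559012 0.0480564  0.06      ] [-37.58214471 -50.65088899]
```

```bash
sed -i 's/w=np.r_\[O+RJ@np.array(\[jx,jy\])\/1000,z\/1000\]/w=np.r_[O+RJ@np.array([jx,jy])\/1000,(z-DZ)\/1000]/; s/np.r_\[j,p\[2\]\*1000\]/np.r_[j,p[2]*1000+DZ]/; s/^def st/DZ=38 # real tips this far behind reported TCP\ndef st/' h.py
python3 - <<'E'
from h import *
go((-152,-44,64,180),(-152,-44,24,180),(-136,-44,24,180))
E
```

```text
t4.40 jig xyz mm [-47.9 -43.9  62.5] yaw 179.9 F [-0.4  0.5  0.3] tq [0.02 0.03 0.06] gap -0.5 q6 0.06 tilt 1.000
(-152, -44, 64, 180) -> [ 1.734 -0.006 -0.021] twist -0.1
(-152, -44, 24, 180) -> [ 1.733 -0.005  0.646] twist -0.1
(-136, -44, 24, 180) -> [ 1.466 -0.004  0.645] twist -0.1
```

Request:
{"method": "play_rows", "body": {
  "plan": [
    [[0.8, 0, -0.05], 0, 0],
    [[1.6, 0, -0.05], 0, 0],
    [[1.75, 0, 0.0], 0, 0],
    [[1.73, 0, 0.4], 0, 0],
    [[1.73, 0, 0.64], 0, 0]
  ]
}}

```text
time: 5.03
position: [0.4235, 0.0653, -0.014]
eef_rot: [-0.146, -3.137, 0.003]
force: [0.3, -0.7, 0.7]
finger_gap: 0.0001
```

```bash
python3 - <<'E'
from h import *
go((-136,-44,24,180),(-70,-44,24,180))
E
```

```text
t5.03 jig xyz mm [-150.7  -43.7   24. ] yaw 179.9 F [ 0.3 -0.7  0.7] tq [-0.02  0.03  0.  ] gap 0.1 q6 0.07 tilt 1.000
(-136, -44, 24, 180) -> [-0.245 -0.005 -0.001] twist -0.1
(-70, -44, 24, 180) -> [-1.345e+00 -2.000e-03 -1.000e-03] twist -0.1
```

Request:
{"method": "play_rows", "body": {
  "plan": [
    [[-0.2, 0, 0], 0, 0],
    [[-0.3, 0, 0], 0, 0],
    [[-0.36, 0, 0], 0, 0],
    [[-0.46, 0, 0], 0, 0],
    [[-0.58, 0, 0], 0, 0]
  ]
}}

```text
time: 5.65
position: [0.4582, 0.062, -0.0139]
eef_rot: [-0.146, -3.137, 0.003]
force: [-2.7, 0.6, 0.7]
finger_gap: 0.0001
```

```bash
python3 - <<'E'
from h import *
go((-70,-44,24,180))
E
```

```text
t5.65 jig xyz mm [-115.9  -43.7   24.1] yaw 179.9 F [-2.7  0.6  0.7] tq [ 0.03  0.42 -0.04] gap 0.1 q6 0.07 tilt 1.000
(-70, -44, 24, 180) -> [-0.765 -0.002  0.001] twist -0.1
```

Now the push force shows up (−2.7 N).

Request:
{"method": "play_rows", "body": {
  "plan": [
    [[-0.14, 0, 0], 0, 0],
    [[-0.28, 0, 0], 0, 0],
    [[-0.42, 0, 0], 0, 0],
    [[-0.56, 0, 0], 0, 0],
    [[-0.7, 0, 0], 0, 0]
  ]
}}

```text
time: 6.28
position: [0.5005, 0.0581, -0.0139]
eef_rot: [-0.146, -3.137, 0.003]
force: [-2.4, 0.1, 2.3]
finger_gap: -0.0002
```

```bash
python3 - <<'E'
from h import *
go((-60,-44,24,180))
E
```

```text
t6.28 jig xyz mm [-73.4 -43.9  24.1] yaw 179.9 F [-2.4  0.1  2.3] tq [0.06 0.58 0.01] gap -0.2 q6 0.06 tilt 1.000
(-60, -44, 24, 180) -> [-0.224 -0.002  0.001] twist -0.1
```

Request:
{"method": "play_rows", "body": {
  "plan": [
    [[-0.08, 0, 0], 0, 0],
    [[-0.14, 0, 0], 0, 0],
    [[-0.19, 0, 0], 0, 0],
    [[-0.23, 0, 0], 0, 0],
    [[-0.26, 0, 0], 0, 0]
  ]
}}

```text
time: 6.9
position: [0.5162, 0.0566, -0.014]
eef_rot: [-0.146, -3.137, 0.003]
force: [-2.5, 0.6, 1.5]
finger_gap: -0.0003
```

```bash
python3 - <<'E'
from h import *
go((-58,-44,24,180))
E
```

```text
t6.90 jig xyz mm [-57.7 -43.9  24. ] yaw 179.9 F [-2.5  0.6  1.5] tq [ 0.06  0.48 -0.03] gap -0.3 q6 0.06 tilt 1.000
(-58, -44, 24, 180) -> [ 0.005 -0.002  0.   ] twist -0.1
```

Request:
{"method": "play_rows", "body": {
  "plan": [
    [[-0.02, 0, 0], 0, 0],
    [[-0.035, 0, 0], 0, 0],
    [[-0.05, 0, 0], 0, 0],
    [[-0.06, 0, 0], 0, 0]
  ]
}}

```text
time: 7.4
position: [0.516, 0.0566, -0.0145]
eef_rot: [-0.145, -3.131, 0.003]
force: [-10.7, 0.1, 7.2]
finger_gap: 0.0003
```

```bash
python3 - <<'E'
from h import *
go((-58,-44,24,180))
E
```

```text
t7.40 jig xyz mm [-57.9 -43.9  23.5] yaw 179.9 F [-10.7   0.1   7.2] tq [0.15 2.04 0.04] gap 0.3 q6 0.06 tilt 1.000
(-58, -44, 24, 180) -> [ 0.002 -0.002 -0.009] twist -0.1
```

Request:
{"method": "play_rows", "body": {
  "plan": [
    [[0.1, 0, -0.01], 0, 0],
    [[0.3, 0, -0.3], 0, 0],
    [[0.3, 0, -1.2], 10, 0],
    [[0.3, 0.6, -2.0], 20, 30],
    [[0.1, 1.4, -2.3], 30, 60]
  ]
}}

```text
time: 8.02
position: [0.5217, 0.1415, 0.1272]
eef_rot: [-0.965, -2.99, 0.002]
force: [1.7, 0.6, -0.6]
finger_gap: 0.036
```

```bash
python3 - <<'E'
from h import *
go((-50,112,150,90),(-50,112,95,90))
E
```

```text
t8.03 jig xyz mm [-59.8  41.2 165.2] yaw 149.4 F [ 1.7  0.6 -0.6] tq [-0.03 -0.12 -0.04] gap 36.0 q6 0.75 tilt 1.000
(-50, 112, 150, 90) -> [0.459 1.1   0.252] twist 59.4
(-50, 112, 95, 90) -> [0.46  1.101 1.169] twist 59.4
```

Request:
{"method": "play_rows", "body": {
  "plan": [
    [[0.1, 0.25, 0], 10, 75],
    [[0.2, 0.5, 0], 20, 75],
    [[0.3, 0.75, 0.1], 30, 75],
    [[0.4, 0.95, 0.2], 40, 75],
    [[0.46, 1.1, 0.25], 50, 75]
  ]
}}

```text
time: 8.65
position: [0.5389, 0.212, 0.1122]
eef_rot: [2.143, 2.295, 0.001]
force: [0.4, 0.2, 0.3]
finger_gap: 0.0751
```

```bash
python3 - <<'E'
from h import *
p,d,i=grab("top"); cv2.imwrite("pics/t3.png",p)
go((-50,112,150,90),(-50,112,95,90))
W=cloud(d,i); j=(W[...,:2]-O)@RJ*1000; z=W[...,2]*1000
# blank main far/near: heights along y=-44 band in top view
m=(abs(j[...,1]+44)<25)
for a in range(-130,80,10):
    mm=m&(abs(j[...,0]-a)<5); print(a,mm.sum(),np.round(np.nanmedian(z[mm])),end=' | ')
E
```

```text
t8.70 jig xyz mm [-49.1 113.8 149.9] yaw 98.9 F [-0.1  1.4 -0.5] tq [ 0.08 -0.01 -0.02] gap 74.9 q6 1.75 tilt 1.000
(-50, 112, 150, 90) -> [-0.027 -0.019 -0.002] twist 8.9
(-50, 112, 95, 90) -> [-0.027 -0.021  0.915] twist 8.9
-130 95 -0.0 | -120 92 10.0 | -110 94 10.0 | -100 95 10.0 | -90 94 10.0 | -80 91 10.0 | -70 93 10.0 | -60 93 10.0 | -50 107 11.0 | -40 97 32.0 | -30 92 32.0 | -20 121 53.0 | -10 98 54.0 | 0 94 54.0 | 10 98 55.0 | 20 97 55.0 | 30 99 55.0 | 40 94 55.0 | 50 95 54.0 | 60 98 54.0 | 70 92 57.0 |
```

Request:
{"method": "play_rows", "body": {
  "plan": [
    [[-0.03, -0.02, 0.2], 8.9, 75],
    [[-0.03, -0.02, 0.7], 8.9, 75],
    [[-0.03, -0.02, 1.2], 8.9, 75],
    [[-0.03, -0.02, 1.55], 8.9, 75],
    [[-0.03, -0.02, 1.56], 8.9, 75]
  ]
}}

```text
time: 9.32
position: [0.5372, 0.2105, 0.0171]
eef_rot: [2.317, 2.121, -0.001]
force: [-0.3, -0.2, 0.3]
finger_gap: 0.0749
```

```bash
python3 - <<'E'
from h import *
go((-50,112,55,90))
p,d,i=grab("wrist"); cv2.imwrite("pics/w3.png",p)
E
```

```text
t9.32 jig xyz mm [-50.7 111.2  55.1] yaw 90.1 F [-0.3 -0.2  0.3] tq [0.   0.01 0.04] gap 74.9 q6 1.90 tilt 1.000
(-50, 112, 55, 90) -> [0.013 0.011 0.001] twist 0.1
```

View pics/w3.png

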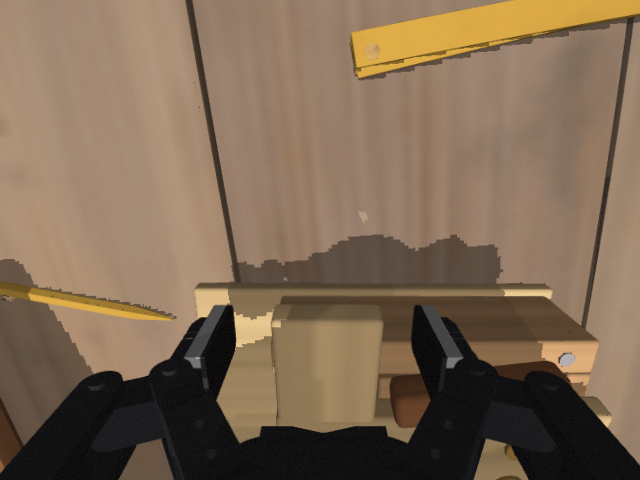

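Request:
{"method": "play_rows", "body": {
  "plan": [
    [[0, 0.01, 0], 0, 30],
    [[0, 0.01, 0], 0, 30],
    [[0, 0.01, 0], 0, 30],
    [[0, 0.01, 0], 0, 30]
  ]
}}

```text
time: 9.88
position: [0.5387, 0.2112, 0.0187]
eef_rot: [2.317, 2.121, 0.003]
force: [-3.0, 1.7, 2.8]
finger_gap: 0.0397
```

```bash
cat >> h.py <<'E'
def arc(angs,r=None,c=None,ph=None):
    "tool target along hinge arc: jig y = r cos(a), pad z = 62.5 + r sin(a); c = tip below pad centre"
    s,M,p,yaw=st()
    for a in angs:
        w=np.r_[O+RJ@np.array([-50.,r*np.cos(a)])/1000,(62.5+r*np.sin(a)-c-DZ)/1000]
        print(round(a,2),(M.T@(w-p)/.06).round(2).tolist())
E
python3 - <<'E'
from h import *
arc([.3,.5,.7,.9,1.1],r=112,c=20.5)
E
```

```text
t9.88 jig xyz mm [-49.2 112.1  56.7] yaw 90.1 F [-3.   1.7  2.8] tq [0.25 0.4  0.02] gap 39.7 q6 1.90 tilt 1.000
0.3 [-0.08, -0.01, -0.31]
0.5 [-0.23, -0.01, -0.65]
0.7 [-0.44, -0.01, -0.96]
0.9 [-0.71, -0.01, -1.22]
1.1 [-1.02, -0.01, -1.42]
```

```bash
python3 - <<'E'
from h import *
arc([.16,.25,.37,.49,.61],r=113,c=19)
E
```

```text
t9.88 jig xyz mm [-49.2 112.1  56.7] yaw 90.1 F [-3.   1.7  2.8] tq [0.25 0.4  0.02] gap 39.7 q6 1.90 tilt 1.000
0.16 [-0.01, -0.01, -0.08]
0.25 [-0.04, -0.01, -0.25]
0.37 [-0.11, -0.01, -0.46]
0.49 [-0.21, -0.01, -0.67]
0.61 [-0.32, -0.01, -0.86]
```

Request:
{"method": "play_rows", "body": {
  "plan": [
    [[-0.01, 0, -0.08], 0, 30],
    [[-0.04, 0, -0.25], 0, 30],
    [[-0.11, 0, -0.46], 0, 30],
    [[-0.21, 0, -0.67], 0, 30],
    [[-0.32, 0, -0.86], 0, 30]
  ]
}}

```text
time: 10.5
position: [0.5368, 0.1911, 0.071]
eef_rot: [2.317, 2.12, 0.002]
force: [3.1, -1.0, -10.2]
finger_gap: 0.0391
```

```bash
python3 - <<'E'
from h import *
arc([.73,.85,.97,1.09,1.21],r=113,c=19)
p,d,i=grab("top"); W=cloud(d,i); j=(W[...,:2]-O)@RJ*1000; z=W[...,2]*1000
for y in range(20,76,8):
    m=(abs(j[...,1]-y)<4)&(abs(j[...,0]-20)<40)&(z>58)&(z<180); print(y,m.sum(),np.nanmedian(z[m]).round(1),end=' | ')
E
```

```text
t10.50 jig xyz mm [-49.4  91.9 109. ] yaw 90.1 F [  3.1  -1.  -10.2] tq [ 0.14 -0.45 -0.11] gap 39.1 q6 1.87 tilt 1.000
0.73 [-0.13, -0.01, -0.16]
0.85 [-0.29, -0.01, -0.32]
0.97 [-0.47, -0.01, -0.46]
1.09 [-0.66, -0.01, -0.58]
1.21 [-0.87, -0.01, -0.67]
20 142 83.8 | 28 143 88.1 | 36 142 92.6 | 44 151 99.3 | 52 147 105.2 | 60 114 107.8 | 68 13 101.5 |
```

Request:
{"method": "play_rows", "body": {
  "plan": [
    [[-0.13, 0, -0.16], 0, 30],
    [[-0.29, 0, -0.32], 0, 30],
    [[-0.47, 0, -0.46], 0, 30],
    [[-0.66, 0, -0.58], 0, 30],
    [[-0.87, 0, -0.67], 0, 30]
  ]
}}

```text
time: 11.18
position: [0.5319, 0.1381, 0.1127]
eef_rot: [2.317, 2.12, 0.003]
force: [4.0, 3.7, -13.3]
finger_gap: 0.0388
```

```bash
python3 - <<'E'
from h import *
arc([1.33,1.45,1.57,1.7,1.82],r=113,c=19)
E
```

```text
t11.18 jig xyz mm [-49.4  38.7 150.7] yaw 90.1 F [  4.    3.7 -13.3] tq [ 1.02 -0.65 -0.12] gap 38.8 q6 1.78 tilt 1.000
1.33 [-0.2, -0.01, -0.04]
1.45 [-0.42, -0.01, -0.08]
1.57 [-0.64, -0.01, -0.1]
1.7 [-0.89, -0.01, -0.08]
1.82 [-1.11, -0.01, -0.04]
```

Request:
{"method": "play_rows", "body": {
  "plan": [
    [[-0.2, 0, -0.02], 0, 30],
    [[-0.42, 0, -0.04], 0, 30],
    [[-0.64, 0, -0.05], 0, 30],
    [[-0.89, 0, -0.03], 0, 30],
    [[-1.11, 0, 0.01], 0, 30]
  ]
}}

```text
time: 11.8
position: [0.526, 0.0731, 0.1141]
eef_rot: [-2.315, -2.121, -0.01]
force: [0.2, 8.1, -2.7]
finger_gap: 0.0393
```

```bash
python3 - <<'E'
from h import *
arc([1.94,2.06,2.18,2.3,2.42],r=113,c=20)
p,d,i=grab("wrist"); cv2.imwrite("pics/w4.png",p)
E
```

```text
t11.80 jig xyz mm [-49.4 -26.6 152.1] yaw 90.2 F [ 0.2  8.1 -2.7] tq [2.09 0.18 0.03] gap 39.3 q6 1.65 tilt 1.000
1.94 [-0.24, -0.01, 0.07]
2.06 [-0.44, -0.01, 0.16]
2.18 [-0.64, -0.01, 0.28]
2.3 [-0.81, -0.01, 0.42]
2.42 [-0.97, -0.02, 0.58]
```

View pics/w4.png

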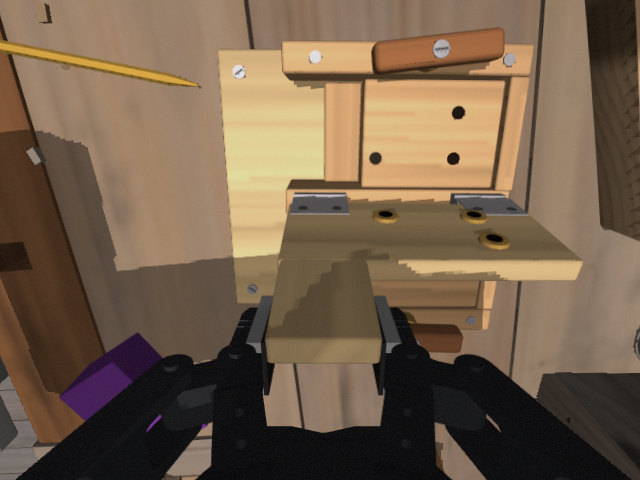

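Request:
{"method": "play_rows", "body": {
  "plan": [
    [[-0.24, 0, 0.07], 0, 30],
    [[-0.44, 0, 0.16], 0, 30],
    [[-0.64, 0, 0.28], 0, 30],
    [[-0.81, 0, 0.42], 0, 30],
    [[-0.97, 0, 0.58], 0, 30]
  ]
}}

```text
time: 12.48
position: [0.5206, 0.0135, 0.0797]
eef_rot: [-2.317, -2.121, -0.008]
force: [-1.6, 4.3, 2.4]
finger_gap: 0.0386
```

```bash
python3 - <<'E'
from h import *
arc([2.52,2.62,2.72,2.82,2.9],r=113,c=20)
E
```

```text
t12.47 jig xyz mm [-49.4 -86.4 117.7] yaw 90.1 F [-1.6  4.3  2.4] tq [ 1.27  0.2  -0.05] gap 38.6 q6 1.54 tilt 1.000
2.52 [-0.09, -0.01, 0.16]
2.62 [-0.19, -0.01, 0.31]
2.72 [-0.28, -0.01, 0.48]
2.82 [-0.35, -0.01, 0.66]
2.9 [-0.39, -0.01, 0.8]
```

Request:
{"method": "play_rows", "body": {
  "plan": [
    [[-0.09, 0, 0.16], 0, 30],
    [[-0.19, 0, 0.31], 0, 30],
    [[-0.28, 0, 0.48], 0, 30],
    [[-0.35, 0, 0.65], 0, 30],
    [[-0.39, 0, 0.79], 0, 30]
  ]
}}

```text
time: 13.1
position: [0.5184, -0.0101, 0.0318]
eef_rot: [-2.317, -2.121, -0.007]
force: [-4.0, 1.3, 4.4]
finger_gap: 0.0392
```

```bash
python3 - <<'E'
from h import *
arc([2.96,3.02,3.07,3.11,3.14],r=113,c=20)
p,d,i=grab("top"); W=cloud(d,i); j=(W[...,:2]-O)@RJ*1000; z=W[...,2]*1000
for y in range(-76,-16,8):
    m=(abs(j[...,1]-y)<4)&(abs(j[...,0]-20)<40)&(z>58)&(z<180); print(y,m.sum(),np.nanmedian(z[m]).round(1),end=' | ')
E
```

```text
t13.10 jig xyz mm [ -49.5 -110.1   69.8] yaw 90.1 F [-4.   1.3  4.4] tq [0.78 0.8  0.27] gap 39.2 q6 1.49 tilt 1.000
2.96 [-0.02, -0.01, 0.11]
3.02 [-0.03, -0.01, 0.23]
3.07 [-0.04, -0.01, 0.32]
3.11 [-0.05, -0.01, 0.39]
3.14 [-0.05, -0.01, 0.45]
-76 0 nan | -68 0 nan | -60 0 nan | -52 0 nan | -44 0 nan | -36 1 81.3 | -28 14 80.1 | -20 40 77.6 |
  return np.nanmean(a, axis, out=out, keepdims=keepdims)
```

Request:
{"method": "play_rows", "body": {
  "plan": [
    [[-0.02, 0, 0.1], 0, 30],
    [[-0.03, 0, 0.2], 0, 30],
    [[-0.04, 0, 0.28], 0, 30],
    [[-0.05, 0, 0.34], 0, 30],
    [[-0.05, 0, 0.39], 0, 30]
  ]
}}

```text
time: 13.78
position: [0.5182, -0.0126, 0.0073]
eef_rot: [-2.317, -2.119, -0.008]
force: [-3.8, 1.7, 5.7]
finger_gap: 0.0388
```

```bash
python3 - <<'E'
from h import *
arc([3.11,3.14],r=113,c=20)
E
```

```text
t13.78 jig xyz mm [ -49.4 -112.7   45.3] yaw 90.1 F [-3.8  1.7  5.7] tq [ 0.97  0.6  -0.41] gap 38.8 q6 1.49 tilt 1.000
3.11 [-0.0, -0.01, -0.01]
3.14 [-0.01, -0.01, 0.04]
```

Creep down until the stop is felt.

Request:
{"method": "play_rows", "body": {
  "plan": [
    [[0, 0, 0.03], 0, 30],
    [[0, 0, 0.06], 0, 30],
    [[0, 0, 0.09], 0, 30],
    [[0, 0, 0.09], 0, 30]
  ]
}}

```text
time: 14.28
position: [0.5181, -0.0125, 0.0017]
eef_rot: [-2.318, -2.119, -0.008]
force: [-3.4, 2.4, 3.0]
finger_gap: 0.0391
```

```bash
python3 - <<'E'
from h import *
arc([3.14],r=113,c=20)
E
```

```text
t14.28 jig xyz mm [ -49.5 -112.5   39.7] yaw 90.0 F [-3.4  2.4  3. ] tq [ 0.93  0.32 -0.4 ] gap 39.1 q6 1.49 tilt 1.000
3.14 [-0.01, -0.01, -0.05]
```

Request:
{"method": "play_rows", "body": {
  "plan": [
    [[0, 0, 0], 0, 70],
    [[0, 0, 0], 0, 70],
    [[0, 0, -0.3], 0, 70],
    [[0, 0, -1.0], 0, 70],
    [[0, 0, -1.6], 0, 40]
  ]
}}

```text
time: 14.9
position: [0.5184, -0.0135, 0.0989]
eef_rot: [-2.319, -2.119, -0.008]
force: [0.6, -0.1, 0.6]
finger_gap: 0.0532
```

```bash
python3 - <<'E'
from h import *
go((-50,-108,120,90),(-50,-108,80,90))
p,d,i=grab("wrist"); W=cloud(d,i); j=(W[...,:2]-O)@RJ*1000; z=W[...,2]*1000
cv2.imwrite("pics/w5.png",p)
for y in range(-120,-12,8):
    m=(abs(j[...,1]-y)<4)&(abs(j[...,0]+50)<12)&(z>58)&(z<100); print(y,m.sum(),np.nanmedian(z[m]).round(1),end=' | ')
E
```

```text
t14.90 jig xyz mm [ -49.2 -113.5  136.9] yaw 90.0 F [ 0.6 -0.1  0.6] tq [-0.01 -0.04  0.01] gap 53.2 q6 1.49 tilt 1.000
(-50, -108, 120, 90) -> [ 0.09  -0.015  0.282] twist 0.0
(-50, -108, 80, 90) -> [ 0.088 -0.017  0.949] twist 0.0
-120 393 78.3 | -112 537 77.8 | -104 546 77.1 | -96 572 76.4 | -88 582 75.7 | -80 593 75.1 | -72 606 74.4 | -64 634 73.9 | -56 645 73.2 | -48 677 72.5 | -40 665 71.8 | -32 716 71.2 | -24 720 70.7 | -16 732 70.4 |
```

View pics/w5.png

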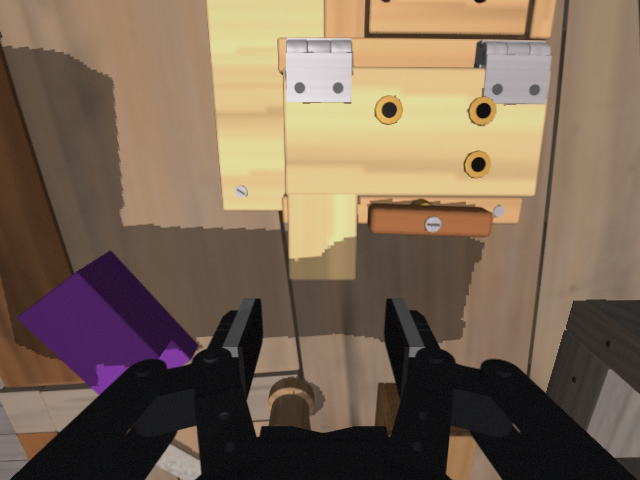

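Request:
{"method": "play_rows", "body": {
  "plan": [
    [[0.05, 0, 0], 0, 0],
    [[0.09, -0.01, 0.1], 0, 0],
    [[0.09, -0.01, 0.4], 0, 0],
    [[0.09, -0.01, 0.7], 0, 0],
    [[0.09, -0.01, 0.9], 0, 0]
  ]
}}

```text
time: 15.58
position: [0.52, -0.008, 0.0471]
eef_rot: [2.317, 2.118, 0.011]
force: [1.1, -0.2, 1.0]
finger_gap: 0.0
```

```bash
python3 - <<'E'
from h import *
go((-50,-108,72,90),(-50,-108,68,90))
E
```

```text
t15.57 jig xyz mm [ -48.  -107.8   85.1] yaw 90.1 F [ 1.1 -0.2  1. ] tq [ 0.02 -0.01 -0.02] gap 0.0 q6 1.50 tilt 1.000
(-50, -108, 72, 90) -> [-0.003 -0.035  0.218] twist 0.1
(-50, -108, 68, 90) -> [-0.004 -0.035  0.284] twist 0.1
```

Request:
{"method": "play_rows", "body": {
  "plan": [
    [[0, -0.03, 0.1], 0, 0],
    [[0, -0.03, 0.16], 0, 0],
    [[0, -0.03, 0.21], 0, 0],
    [[0, -0.03, 0.25], 0, 0],
    [[0, -0.03, 0.28], 0, 0]
  ]
}}

```text
time: 16.2
position: [0.5185, -0.0079, 0.034]
eef_rot: [2.315, 2.117, 0.011]
force: [-15.2, 2.3, 46.6]
finger_gap: 0.0002
```

```bash
python3 - <<'E'
from h import *
go((-50,-108,68,90))
E
```

```text
t16.20 jig xyz mm [ -49.5 -107.9   72. ] yaw 90.1 F [-15.2   2.3  46.6] tq [ 0.31  3.26 -0.03] gap 0.2 q6 1.50 tilt 1.000
(-50, -108, 68, 90) -> [-0.001 -0.009  0.067] twist 0.1
```

Request:
{"method": "play_rows", "body": {
  "plan": [
    [[0, 0, -0.1], 0, 0],
    [[0, 0, -0.4], 0, 0],
    [[0, 0, -1.0], 0, 0]
  ]
}}

```text
time: 16.58
position: [0.517, -0.0078, 0.0939]
eef_rot: [2.317, 2.118, 0.01]
force: [0.5, -0.2, 0.3]
finger_gap: 0.0003
```

```bash
python3 - <<'E'
from h import *
st()
p,d,i=grab("wrist"); W=cloud(d,i); j=(W[...,:2]-O)@RJ*1000; z=W[...,2]*1000
cv2.imwrite("pics/w6.png",p)
for y in range(-120,-12,8):
    m=(abs(j[...,1]-y)<4)&(abs(j[...,0]+50)<18)&(z>58)&(z<100); print(y,m.sum(),np.nanmedian(z[m]).round(1),end=' | ')
# button: brown pixels with z 80..92
B=(z>79)&(z<92)&(abs(j[...,0]-10)<50)&(abs(j[...,1]+88)<25)&(p[...,2]>1.6*p[...,0])
q=j[B]; print(B.sum(),q.mean(0),q.min(0),q.max(0),np.median(z[B])); r=cv2.minAreaRect(q.astype(np.float32)); print(r)
m=cv2.PCACompute(q.astype(np.float64),mean=None)[1][0]; print("angle",np.arctan(m[1]/m[0]))
E
```

```text
t16.57 jig xyz mm [ -51.  -108.   131.9] yaw 90.1 F [ 0.5 -0.2  0.3] tq [-0.04  0.    0.05] gap 0.3 q6 1.50 tilt 1.000
-120 575 68.1 | -112 737 68.1 | -104 752 68.0 | -96 773 68.2 | -88 817 68.1 | -80 842 68.2 | -72 875 68.2 | -64 900 68.3 | -56 921 68.3 | -48 968 68.3 | -40 1000 68.2 | -32 1071 68.3 | -24 1086 68.5 | -16 1104 68.8 | 3080 [  8.37476172 -84.66067649] [-24.49156152 -94.47212804] [ 42.99486886 -76.89235457] 84.78702403659041
((9.382747650146484, -85.99009704589844), (15.679219245910645, 67.64949035644531), 87.47868347167969)
angle -0.038622338669967976
```

```bash
sed -i 's/^DZ=38/DZ=34.5/' h.py; python3 -c "
from h import *
go((10,-87,120,180),(10,-87,74,180))"
```

```text
t16.62 jig xyz mm [ -47.5 -108.1  133.6] yaw 90.1 F [ 1.5 -0.8  2.5] tq [-0.01  0.01  0.  ] gap 0.1 q6 1.50 tilt 1.000
(10, -87, 120, 180) -> [0.35  0.955 0.241] twist -89.9
(10, -87, 74, 180) -> [0.348 0.945 1.007] twist -89.9
```

Request:
{"method": "play_rows", "body": {
  "plan": [
    [[0.1, 0.2, 0], -10, 40],
    [[0.2, 0.5, 0], -20, 40],
    [[0.3, 0.8, 0.05], -30, 40],
    [[0.35, 0.95, 0.1], -40, 40],
    [[0.35, 0.95, 0.1], -50, 40]
  ]
}}

```text
time: 17.25
position: [0.5802, 0.0077, 0.0938]
eef_rot: [1.191, 2.893, 0.01]
force: [-1.0, 0.1, 0.6]
finger_gap: 0.0401
```

```bash
python3 -c "
from h import *
go((10,-87,120,180),(10,-87,74,180))"
```

```text
t17.25 jig xyz mm [ 10.5 -86.8 128.3] yaw 140.4 F [-1.   0.1  0.6] tq [-0.    0.03  0.05] gap 40.1 q6 0.67 tilt 1.000
(10, -87, 120, 180) -> [ 0.006 -0.01   0.138] twist -39.6
(10, -87, 74, 180) -> [ 0.013 -0.018  0.905] twist -39.6
```

Request:
{"method": "play_rows", "body": {
  "plan": [
    [[0, 0, 0.1], -10, 40],
    [[0, -0.01, 0.2], -20, 40],
    [[0, -0.01, 0.4], -30, 40],
    [[0.01, -0.01, 0.6], -38, 40],
    [[0.01, -0.01, 0.7], -38, 40]
  ]
}}

```text
time: 17.88
position: [0.5798, 0.0078, 0.0513]
eef_rot: [0.187, 3.122, 0.003]
force: [-0.1, 0.3, -0.5]
finger_gap: 0.0401
```

```bash
python3 - <<'E'
from h import *
go((10,-87,74,178))
p,d,i=grab("wrist"); cv2.imwrite("pics/w7.png",p)
E
```

```text
t17.88 jig xyz mm [ 10.1 -86.7  85.8] yaw 178.3 F [-0.1  0.3 -0.5] tq [ 0.   -0.01  0.02] gap 40.1 q6 0.00 tilt 1.000
(10, -87, 74, 178) -> [ 0.004 -0.005  0.196] twist 0.3
```

View pics/w7.png

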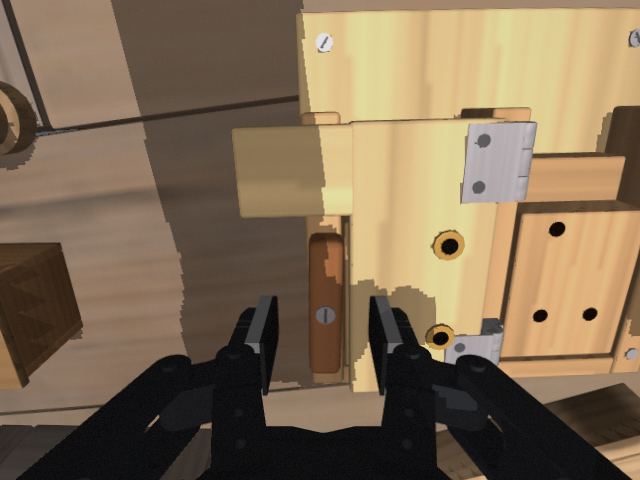

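Request:
{"method": "play_rows", "body": {
  "plan": [
    [[0, 0, 0.1], 0, 40],
    [[0, 0, 0.18], 0, 30],
    [[0, 0, 0.18], 0, 22],
    [[0, 0, 0.18], 0, 19],
    [[0, 0, 0.18], 0, 17]
  ]
}}

```text
time: 18.55
position: [0.5799, 0.0078, 0.0402]
eef_rot: [0.188, 3.122, 0.003]
force: [0.1, -0.2, -0.3]
finger_gap: 0.0174
```

```bash
python3 - <<'E'
from h import *
go((10,-87,74,178))
E
```

```text
t18.55 jig xyz mm [ 10.2 -86.7  74.7] yaw 178.3 F [ 0.1 -0.2 -0.3] tq [-0.    0.    0.02] gap 17.4 q6 0.00 tilt 1.000
(10, -87, 74, 178) -> [ 0.003 -0.004  0.012] twist 0.3
```

Request:
{"method": "play_rows", "body": {
  "plan": [
    [[0, 0, 0], -8, 17],
    [[0, 0, 0], -17, 17],
    [[0, 0, 0], -26, 17],
    [[0, 0, 0], -35, 17],
    [[0, 0, 0], -44, 17]
  ]
}}

```text
time: 19.18
position: [0.5805, 0.0085, 0.0404]
eef_rot: [-1.002, 2.961, -0.004]
force: [1.3, 1.5, -1.2]
finger_gap: 0.017
```

```bash
python3 - <<'E'
from h import *
go((10,-87,74,270))
E
```

```text
t19.18 jig xyz mm [ 10.7 -86.   74.9] yaw 222.6 F [ 1.3  1.5 -1.2] tq [ 0.37 -0.22 -0.04] gap 17.0 q6 -0.77 tilt 1.000
(10, -87, 74, 270) -> [ 0.02  -0.004  0.015] twist -47.4
```

Request:
{"method": "play_rows", "body": {
  "plan": [
    [[0.02, 0, 0], -9, 17],
    [[0.02, 0, 0], -18, 17],
    [[0.02, 0, 0], -27, 17],
    [[0.02, 0, 0], -36, 17],
    [[0.02, 0, 0], -45, 17]
  ]
}}

```text
time: 19.8
position: [0.5806, 0.0082, 0.0406]
eef_rot: [-2.065, 2.347, -0.013]
force: [2.6, 1.5, -2.3]
finger_gap: 0.0168
```

```bash
python3 - <<'E'
from h import *
go((10,-87,74,270),(10,-87,74,276))
E
```

```text
t19.80 jig xyz mm [ 10.8 -86.2  75.1] yaw 267.9 F [ 2.6  1.5 -2.3] tq [ 0.27 -0.51 -0.04] gap 16.8 q6 -1.56 tilt 1.000
(10, -87, 74, 270) -> [0.013 0.014 0.019] twist -2.1
(10, -87, 74, 276) -> [0.013 0.014 0.019] twist -8.1
```

Request:
{"method": "play_rows", "body": {
  "plan": [
    [[0.01, 0.01, 0], -3, 17],
    [[0.01, 0.01, 0], -6, 17],
    [[0.01, 0.01, 0], -8, 17],
    [[0.01, 0.01, 0], -9, 17]
  ]
}}

```text
time: 20.3
position: [0.5807, 0.0082, 0.0407]
eef_rot: [-2.243, 2.176, -0.016]
force: [3.4, 3.2, -4.5]
finger_gap: 0.0173
```

```bash
python3 - <<'E'
from h import *
go((10,-87,74,270),(10,-87,74,276))
E
```

```text
t20.30 jig xyz mm [ 10.9 -86.3  75.2] yaw 276.9 F [ 3.4  3.2 -4.5] tq [ 0.52 -0.66 -0.15] gap 17.3 q6 -1.72 tilt 1.000
(10, -87, 74, 270) -> [0.01  0.017 0.02 ] twist 6.9
(10, -87, 74, 276) -> [0.01  0.017 0.02 ] twist 0.9
```

Request:
{"method": "play_rows", "body": {
  "plan": [
    [[0, 0, 0], -2, 17],
    [[0, 0, 0], -3, 17]
  ]
}}

```text
time: 20.55
position: [0.5807, 0.0081, 0.0408]
eef_rot: [-2.3, 2.116, -0.016]
force: [1.9, 1.9, -2.7]
finger_gap: 0.0171
```

```bash
python3 - <<'E'
from h import *
go((10,-87,74,270))
E
```

```text
t20.55 jig xyz mm [ 11.  -86.4  75.3] yaw 280.0 F [ 1.9  1.9 -2.7] tq [ 0.35 -0.49 -0.5 ] gap 17.1 q6 -1.77 tilt 1.000
(10, -87, 74, 270) -> [0.007 0.018 0.021] twist 10.0
```

Request:
{"method": "play_rows", "body": {
  "plan": [
    [[0, 0, 0], 3, 17],
    [[0, 0, 0], 3, 30],
    [[0, 0, 0], 3, 40],
    [[0, 0, -0.5], 3, 40],
    [[0, 0, -1.3], 3, 40]
  ]
}}

```text
time: 21.18
position: [0.5772, 0.0076, 0.118]
eef_rot: [-2.247, 2.177, -0.011]
force: [1.3, -0.0, -0.6]
finger_gap: 0.04
```

```bash
python3 - <<'E'
from h import *
go((-200,-30,220,270))
E
```

```text
t21.18 jig xyz mm [  7.6 -87.2 152.5] yaw 277.0 F [ 1.3 -0.  -0.6] tq [-0.02 -0.02 -0.03] gap 40.0 q6 -1.72 tilt 1.000
(-200, -30, 220, 270) -> [-1.372  3.301 -1.166] twist 7.0
```

Request:
{"method": "play_rows", "body": {
  "plan": [
    [[-0.1, 0.4, -0.8], 0, 40],
    [[-0.4, 1.2, -1.2], 0, 40],
    [[-0.8, 2.0, -1.2], 0, 40],
    [[-1.2, 2.8, -1.2], 0, 40],
    [[-1.4, 3.5, -1.2], 0, 40]
  ]
}}

```text
time: 21.8
position: [0.3615, 0.0851, 0.1874]
eef_rot: [-2.249, 2.175, -0.011]
force: [1.1, 0.1, -0.0]
finger_gap: 0.0403
```

```bash
python3 - <<'E'
from h import *
st()
p,d,i=grab("top"); W=cloud(d,i); j=(W[...,:2]-O)@RJ*1000; z=W[...,2]*1000
p0=np.load("top0.npz")["p"]
def rep(x,y,rx=5,ry=5):
    m=(abs(j[...,0]-x)<rx)&(abs(j[...,1]-y)<ry); return np.round(np.nanmedian(z[m]),1)
print("template y:",[(y,rep(-15,y,10)) for y in(-20,-35,-50,-65)],"tab",rep(-50,-110),"tongue x:",[(x,rep(x,-44,4,20)) for x in(-55,-48,-42,-36,-30)])
B=(z>76)&(z<95)&(abs(j[...,0]-10)<50)&(abs(j[...,1]+75)<45)&(p[...,2]>1.6*p[...,0])
q=j[B].astype(np.float32); r=cv2.minAreaRect(q);m=cv2.PCACompute(q.astype(np.float64),mean=None)[1][0]
print(B.sum(),r,"angle deg",np.degrees(np.arctan2(m[1],m[0])))
print(((j[...,0]<-130)&(z>100)).any())
df=cv2.absdiff(p,p0).max(2)>60
n,l,s,c=cv2.connectedComponentsWithStats(df.astype(np.uint8)); print([(x.tolist()) for x in s[1:] if x[4]>25])
c=cv2.resize(p[160:360,190:460],None,fx=2.9,fy=2.9,interpolation=cv2.INTER_CUBIC); cv2.imwrite("pics/end.png",c)
E
```

```text
t21.80 jig xyz mm [-214.3  -29.5  221.9] yaw 277.1 F [ 1.1  0.1 -0. ] tq [ 0.05 -0.02  0.01] gap 40.3 q6 -1.58 tilt 1.000
template y: [(-20, np.float64(68.9)), (-35, np.float64(69.2)), (-50, np.float64(68.3)), (-65, np.float64(67.7))] tab 69.1 tongue x: [(-55, np.float64(67.9)), (-48, np.float64(68.7)), (-42, np.float64(67.9)), (-36, np.float64(68.5)), (-30, np.float64(67.4))]
197 ((20.485090255737305, -76.60296630859375), (37.69367599487305, 84.3465805053711), 0.36164602637290955) angle deg 87.26710549538083
True
[[245, 188, 33, 17, 148], [275, 190, 38, 62, 423], [301, 199, 21, 35, 262], [239, 220, 34, 29, 138], [218, 229, 16, 18, 237], [255, 235, 19, 9, 91], [317, 238, 14, 17, 213], [291, 255, 27, 25, 219], [291, 266, 17, 10, 72], [194, 287, 96, 137, 4692], [325, 295, 13, 23, 87], [287, 297, 14, 18, 58], [312, 298, 16, 18, 82], [304, 302, 9, 11, 33], [317, 319, 15, 7, 34], [329, 320, 11, 23, 105], [191, 327, 4, 14, 31], [120, 329, 16, 7, 50], [116, 334, 27, 7, 70], [260, 340, 15, 5, 37], [191, 342, 19, 55, 439], [260, 374, 15, 15, 180], [0, 399, 77, 61, 2412], [277, 409, 5, 10, 30], [304, 409, 59, 21, 453], [270, 412, 11, 54, 255], [364, 421, 8, 8, 27], [291, 431, 29, 26, 134], [368, 436, 12, 44, 347]]
```

View pics/end.png

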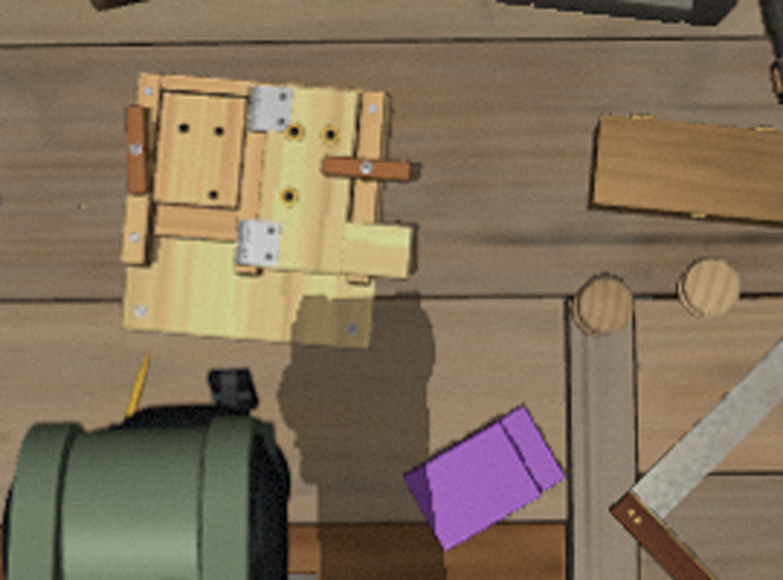

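```bash
python3 -c "
from h import *
print(robot.sign_off())"
```

```text
the job is handed in; nothing more can be done
None
```

The jig is changed over to the right-hand side and handed in at about 21.9 s of the 51 s allowed.

**What I did, in order**
- **Blank:** I pushed it by the tongue about 73 mm up the channel with shut fingers. The force rose from about 2.5 N while sliding to 10.7 N at the end stop. The height profile from the top camera afterwards put the blank where it belongs, with the near face at about x = -47 mm.
- **Template:** I gripped the tab by its sides and carried it over the spine on the hinge arc. At about 3.06 rad I let go and pressed it slowly down onto its end.
- **Button:** I straddled it loosely with the fingers and turned it counter-clockwise until it met its stop, where the wrist torque was 0.5 N m.

**Last checks**
- The template's upper face measures 68 to 69 mm all the way to the tab, against 68.5 mm expected, so it lies flat.
- In the last picture the button lies across the template's edge, square to the jig within about 1°.
- In that picture the drilled part, the purple block, both spools and the try square look unmoved. The marking gauge, the block plane and most of the pencil were outside that crop or hidden by the arm, so I did not check them again.

**What disagreed**
- **Finger length:** The real fingertips sit about 35 mm behind the reported TCP. My first push therefore passed above the blank without touching it. I measured the offset from two cameras, corrected for it, and pushed again.
- **Template press:** The final press peaked at about 47 N at the fingertips, more than I meant. That is within the 120 N wrist limit; the 40 N limit is stated for the arm and the gripper's body.
- **Button angle:** My automatic estimate from the last top view was unreliable because it mixed in other pixels, so I judged the button from the picture and the stop torque.

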